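# Shut the leaf drill jig on a tube

### The arm

A 7-joint arm with a two-finger parallel gripper is mounted at the origin on a cart in front of the work surface, level with it; the furniture and walls round the work are solid. World frame = base frame: x ahead of the robot, y to its left, z up, the work surface at z = 0. Lengths are in mm, angles in degrees, forces in N, time in s.
With the tool pointing down it reaches from about 425 to 800 mm from the base axis. Payload 8.3 kg.
Tool frame: the origin (TCP) lies on the centre line of the jaws, within the pads' length; the fingertips stand 8 mm ahead of it and the grasp point (between the pads) lies 11 mm behind it; z points along the fingers, y is the direction in which the jaws open and shut (so a half turn about z gives the same grasp; the last joint's range is limited). The gripper opens to 85 mm and grips with 20 to 120 N. Pads are 22 mm wide; open, the fingers measure 114 mm over their backs; the gripper's body (76 mm by 85 mm) begins 54 mm behind the grasp point. The pads swing forward as they close: fully open they stand 13 mm farther back than shut.
Start: joints at [-78.203, 21.967, 0.94, 78.501, -0.361, 79.538, -2.664], TCP at [165.933, 602.553, 239.279] pointing down, gripper open.
Joint ranges: [-169.22, 169.22], [-14.56, 117.87], [-87.37, 89.26], [10.42, 133.3], [-82.24, 262.24], [0.94, 117.77], [-172.7, 172.7]. Speed limits (degrees/s): [136.94, 136.94, 172.46, 172.46, 180, 180, 180].

### API

Orientations are given as a 3x3 rotation matrix whose columns are the frame's x, y, z axes.
In Python, from cell import bot gives the robot as it stands. The module is installed in compiled form; this text tells all that it offers.
- The arm moves only by the tool step_arm, never from a script. Its argument "increments" is a list of rows, each a list of 7 numbers: the shift along the tool's x, y, z as a fraction of full scale, then the turn, a rotation vector about the tool's x, y, z as a fraction of full scale, then the gripper's target within -1 to 1 (fully open at 1, half-way at 0, shut at -1). In form: [[tx, ty, tz, ax, ay, az, grip], ...]. A call has 1 to 20 rows; each row is the pose to reach, as a shift and turn from the pose measured when the call began, along the tool's axes at that moment, turning the shorter way round; what a row does not reach only later rows make up. Full scale, the value 1, is 150 mm for a shift and 180 degrees for a turn. A row lasts 1/10 s, in which the tool goes at most 50 mm and 8.59 degrees, less where a joint would pass 70% of its speed; a pose out of reach is approached as far as the arm can. A call with a number of a shift or a turn outside -1 to 1 is refused whole. A call with a gripper value outside its range is refused whole. The fingers move at their own pace and stop on an object; "newtons" is the grip in N (left out, the last holds). Time passes only in rows, so rows that repeat a pose let the fingers close. It gives the time, the measured TCP pose, the force and the opening at its end, in the units of the state.
- bot.observe(): the state, without advancing time (a new reading comes with each control period).
- bot.camera(name): name is "scene" or "top" or "wrist"; returns a dict with "color" (420x560x3 uint8, red, green, blue), "depth" (420x560 float32, mm along the optical axis (not along the pixel's ray), 0 where there is no reading), "intrinsics" (3x3 intrinsics, pixels), "cam_to_world" (4x4, takes a point from camera to world coordinates). Camera axes: x right, y up, looking along -z (the intrinsics and any distortion apply to the point x, -y, -z); pixel columns grow to the right and rows downward; lengths in mm; the calibration is good to about 2 mm. A picture is of the moment at which its call begins.
- bot.job_done(): hands the job in, once; it reports no verdict.
The state is a dict: "t": time; "joint_pos": joint angles; "dq": joint speeds; "effort": joint torques, N m; "tcp_pos": TCP position; "eef_rot": TCP orientation; "contact_force": force on the tool from outside, world axes, zero at the start; "torque": the same for the moment, N m; "width": finger opening in mm.
Only numpy, scipy, OpenCV 4.12 (cv2) and the standard library are available. Lean on these libraries where they do the work, as an engineer would, in place of code of your own. Each camera call takes 0.05 s, during which the arm holds its last target.

### The job

Get the drill jig on the bench ready for drilling, with the fingertips only, gripping or lifting nothing: push the short aluminium tube by its free end along its V until it butts on the end stop, then flip the jig's hinged leaf over its hinge until it lies fully down over the tube, and then push the latch's knob round until the latch lies squarely over the leaf. Leave the other things round the jig where they are.

Things in the scene. Friction and masses are not known exactly. Their poses are not given: they have to be found in the camera images.
- jig: leaf drill jig fixed to the bench, grey base 118 x 120 mm. Origin on the bench under the V (all jig mm below are in this frame): x from the hinge across the V, to the robot's right (world -y, within 0.3 rad); y along the V to the end stop, away from the robot; z up. The steel V holds a tube along y at x = 0, from y = -28 to the stop; ridges 50 mm high. Left of the hinge the base reaches to x = -84, 26 mm high
- jig_stop (a point): middle of the end stop's face: x = 0, y = 41.5, z = 50 jig mm. The stop is 30 mm wide and 58 mm high
- tube: the loose tube in the V: plain aluminium, 18.5 mm diameter, 75 mm long, 70 to 120 g. This origin lies on its skin and turns with it; read tube_center for its place
- tube_center (a point): centre of the tube in the V, 50 mm above the bench, axis along the jig's y. It starts 9 to 22 mm short of the stop; butted on the stop this point is at y = +4 jig mm. Its free end, 37.5 mm from here on the jig's -y side, overhangs the V by 5 mm or more even when home, so a fingertip can push it. It slides with under 1 N
- leaf_hinge (a point): middle of the leaf's hinge axis (x = -38, y = 0, z = 66 jig mm); the axis runs along the jig's y. Two hinge ears stand at x = -38, y = +-52 jig mm, 18 x 10 mm, 75 mm high
- leaf (a joint): hinge angle of the leaf, rad: 0 = shut, level over the V, resting on two buttons; 3.14 = laid right back, level, on the hinge's left side (jig -x). Starts at 2.95 to 3.14. Stiff: it stays where it is left; 2 to 4 N at the free edge move it. A keeper block inside drops behind the tube's free end with 3 mm to spare, so the leaf cannot shut on a tube that is not home
- leaf_edge (a point): middle of the leaf's free edge, in its middle plane, 80 mm from the hinge axis. The leaf is 92 mm wide along y (y = -46 to 46) and 9 mm thick, the hinge axis in its middle plane. Laid back, its lower face is 61.5 mm above the bench with open air under its outer 30 mm, where a fingertip gets under the edge; shut, its top is at 70.5 mm
- latch_pivot (a point): upright axis of the swing latch, at the underside of its arm: x = 54, y = 24, z = 72 jig mm. The arm reaches 43 mm from the axis, is 14 mm wide and 6 mm thick, its top 78 mm above the bench
- latch (a joint): angle of the latch, rad, growing clockwise seen from above: at 0 the arm points to the jig's -y, beside the leaf's place; at 1.57 (its stop) to the jig's -x, 1.5 mm above the shut leaf. Starts at -0.5 to 0, stays where it is left; 2 to 3 N at the knob move it. It really blocks the leaf: swung in early it keeps the leaf from shutting, and it jams on the edge of a leaf not fully down
- spare_tube_1: bystander: a like tube standing on end behind the jig (jig +y side), 75 mm high, 18.5 mm diameter; origin at half height on its skin
- spare_tube_2: bystander: another such tube standing on end beside it; origin likewise
- marker: bystander: felt marker 127 mm long lying on the bench between the jig and the robot; origin under its middle
- fitting: bystander: brass hex fitting, 35 mm high, standing on the bench behind the jig; origin under its middle
- knob (a point): black upright finger knob on the latch arm, 28 mm from the pivot axis, 13 mm diameter, from 78 to 107 mm above the bench; origin at its axis, 93 mm up
- bush (a point): middle of the drill bush's outer rim: a steel ring, 19 mm diameter, 5 mm proud of the leaf's outer face (the lower face when laid back, the upper when shut), 38 mm from the hinge axis at y = 5 jig mm
- keeper (a point): free end of the keeper, a block 14 x 6 mm that stands 15 mm off the leaf's inner face, 38 mm from the hinge axis at y = -39.5 jig mm. The leaf is an outer aluminium plate, 5 mm thick, with an inner steel liner, 4 mm thick, which ends 5 mm short of the free edge; fingers that press on plate and liner at once are gripping the leaf
Mind the look-alikes: they are no part of the job. What is shaped like the tube but orange is not meant.

How it is judged (in metres and radians):
On the way, in this order (a step that is already met when the one before it is completed fails the run):
1. the tube butts on the end stop (within 2 mm) with the leaf still open (y of tube_center in the frame of jig above 0.002 m and value of joint leaf above 1.2 rad), for 0.2 s.
2. the leaf lies fully down (within 0.02 rad), the latch not yet over it (value of joint leaf below 0.02 rad and value of joint latch below 0.5 rad), for 0.2 s.
3. the latch lies squarely over the leaf (within 0.17 rad) (value of joint latch above 1.4 rad), for 0.2 s.
At the end, for the whole second after the job is handed in: The tube lies in the V within 2 mm of the end stop (and within 3 mm of its right height), the leaf is within 0.02 rad of flat on its rests, the latch is within 0.17 rad of square over the leaf, and all is at rest (value of joint leaf below 0.02 rad and value of joint latch above 1.4 rad and y of tube_center in the frame of jig above 0.002 m and z of tube_center in the frame of jig between 0.047 and 0.053 m and linear speed of tube below 0.02 m/s); the robot touches nothing.
It fails at once if the tube is lifted more than 6 mm out of its V (z of tube_center in the frame of jig above 0.056 m).
It fails at once if the tube is gripped about its middle instead of pushed by its end (contact force between the fingers and tube above 0.5 N and horizontal distance between the grasp point and tube_center below 0.03 m).
It fails at once if the leaf is gripped by both faces (contact force between the fingers and leaf_c0 above 0.5 N and contact force between the fingers and leaf_c1 above 0.5 N).
It fails at once if the latch's knob is gripped between the fingers (contact force between the fingers and latch above 0.5 N and horizontal distance between the grasp point and knob below 0.008 m).
It fails at once if a thing standing round the jig is moved more than 20 mm (distance of any of spare_tube_1, spare_tube_2, marker, fitting from where it was at the start of the episode above 0.02 m).
It also fails if it takes over 67 s, if anything falls off the work surface, if the arm or the gripper's body presses on something with over 40 N, if the wrist force passes 120 N, or if a joint passes its speed limit or range.

## Working session

There is one attempt and no reset: what is moved stays moved. The work goes in short steps, Python scripts to look and compute and a tool call to move; the robot and the scene stay as the last step left them, time stands still between calls to the robot, and variables do not carry over. Pictures are saved under pics/ and viewed, and the job is handed in when it is done.

Besides the shell and the picture viewer there is one more tool, called after ">>>" by a JSON object that holds its "op" and its "data", one argument or row to a line. step_arm: Moves the arm, as the interface text tells. Its arguments: {"type":"object","properties":{"increments":{"type":"array","items":{"type":"array","items":{"type":"number"}}},"newtons":{"type":"number"}},"required":["increments"]}

```bash
mkdir -p pics; ls
python3 - <<'E'
from cell import bot
import cv2,numpy as np
s=bot.observe(); print({k:np.round(v,2).tolist() if not isinstance(v,float) else v for k,v in s.items()})
for n in ["scene","top","wrist"]:
    c=bot.camera(n); cv2.imwrite(f"pics/{n}0.png",c["color"][:,:,::-1]); np.savez(f"/tmp/{n}0.npz",**c)
    print(n,c["intrinsics"].round(1).tolist(),c["cam_to_world"].round(3).tolist())
E
```

```text
pics
{'t': 0.0, 'joint_pos': [-78.2, 22.01, 0.94, 78.56, -0.36, 79.54, -2.67], 'dq': [0.04, 0.07, 0.0, 0.07, 0.15, 0.05, -0.02], 'effort': [-0.0, -62.76, 0.84, -37.18, 0.02, 0.01, -0.0], 'tcp_pos': [165.82, 602.09, 238.28], 'eef_rot': [[-0.96, 0.27, -0.0], [0.27, 0.96, -0.0], [-0.0, -0.0, -1.0]], 'contact_force': [-0.42, 0.38, -0.17], 'torque': [-0.03, -0.0, -0.01], 'width': 85.20318159132364}
scene [[542.3, 0.0, 270.7], [0.0, 542.3, 204.4], [0.0, 0.0, 1.0]] [[0.871, 0.359, -0.336, 233.008], [-0.491, 0.607, -0.625, -698.249], [-0.021, 0.709, 0.705, 677.811], [0.0, 0.0, 0.0, 1.0]]
top [[524.6, 0.0, 281.2], [0.0, 524.6, 215.5], [0.0, 0.0, 1.0]] [[0.007, 0.995, -0.099, 443.533], [-1.0, 0.005, -0.021, -176.367], [-0.02, 0.099, 0.995, 931.392], [0.0, 0.0, 0.0, 1.0]]
wrist [[295.4, 0.0, 280.7], [0.0, 295.4, 209.0], [0.0, 0.0, 1.0]] [[0.266, -0.924, -0.275, 96.806], [0.964, 0.254, 0.078, 621.326], [-0.002, -0.286, 0.958, 372.098], [0.0, 0.0, 0.0, 1.0]]
```

View pics/scene0.png

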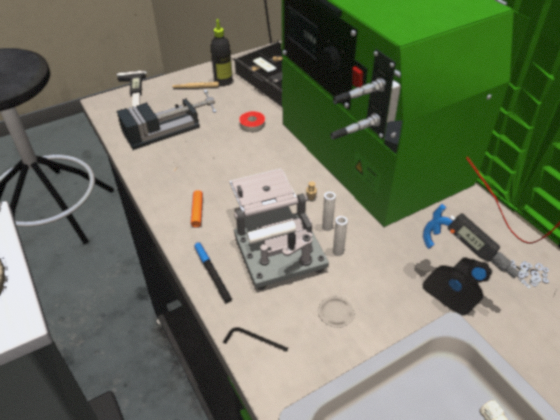

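View pics/top0.png

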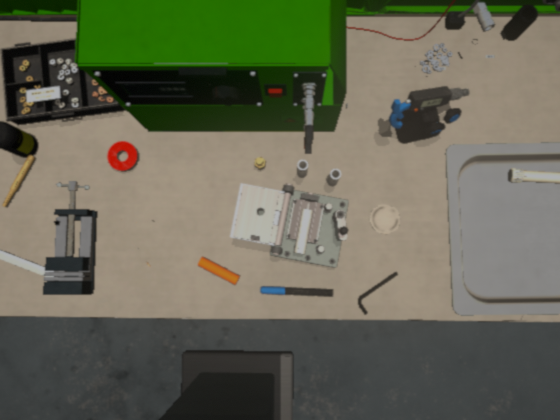

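Run:
```python
import cv2,numpy as np
a=cv2.imread("pics/top0.png")[140:310,190:400]; cv2.imwrite("pics/topc.png",cv2.resize(a,None,fx=3.6,fy=3.5,interpolation=cv2.INTER_CUBIC))
a=cv2.imread("pics/scene0.png")[160:300,180:360]; cv2.imwrite("pics/scenec.png",cv2.resize(a,None,fx=4,fy=4,interpolation=cv2.INTER_CUBIC))
d=np.load("/tmp/top0.npz"); D=d["depth"];K=d["intrinsics"];T=d["cam_to_world"]
v,u=np.mgrid[0:420,0:560]
P=np.stack([(u-K[0,2])/K[0,0]*D,-(v-K[1,2])/K[1,1]*D,-D],-1)@T[:3,:3].T+T[:3,3]
np.save("/tmp/topP.npy",P)
np.set_printoptions(linewidth=250,suppress=True)
print(P[180:270:6,228:355:6,2].round(0).astype(int))
```

```text
[[ -2   0  -4  -2   2  -1  -2  -5   1  -2  -2  -2  -1  -3   0  -1  -3  45  62  -4  -2  -1]
 [ -4  -3  70  71  70   0  -2  -2  -1  -3  72  -1   1  -2  -1   1   1   1   0  -3  -1  -1]
 [  0  -2  67  70  72  72  75  69  69  66  54  24  27  23  -1  -1  -2   0  -3  -3  -2  -2]
 [  1   0  67  70  71  71  70  69  70  67  71  23  23  56  56  58  28  25  24   0   0   0]
 [ -1  -2  70  69  69  71  73  70  72  69  68  37  50  39  39  46  37  60  28  26  25   0]
 [  1  -2  73  68  71   0  61  69  68  69  22  37  49  55  55  41  26  29  26  78  -1  -3]
 [ -3  67  72  70  71  70  70  71  67  72  23  43  48  60  44  42  23  25  76  78   2  -2]
 [  0  68  70  68  71  70  73  69  67  69  24  45  54  58  48  38  23  25  30  77  -3  -1]
 [  0  67  70  72  69  69  71  71  67  70  37  45  56  58  49  36  26  28  26 931  -3  -3]
 [  2  71  71  71  73  71  67  71  67  69  40  48  60  58  46  37  24  23  23  95  -1  -5]
 [ -1  -2  -3  64  66  70  70  69  68  64  24  24  56  55  43  23  25  25  24  77  -2  -2]
 [ -4  -3  -1   1   0   0  -2   1  27  22  22  25  60  49  22  29  27  26  26   0  -2  -1]
 [ -1  -3  -4  -3  -4  -1  -1  26  74  32  29  24  59  24  27  30  21  24  26  -1   0  -3]
 [ -2   0  -2   0   0  -1  -4  -2  -1  -2  25  22  25  28  24  27  26  23  22  -1  -4  -3]
 [ -3   0   0  -1  -1  -1  -1  -5  -2  -3  -1  -3  -2   0  -3  25  28  22  26  -1   1   0]]
```

View pics/topc.png

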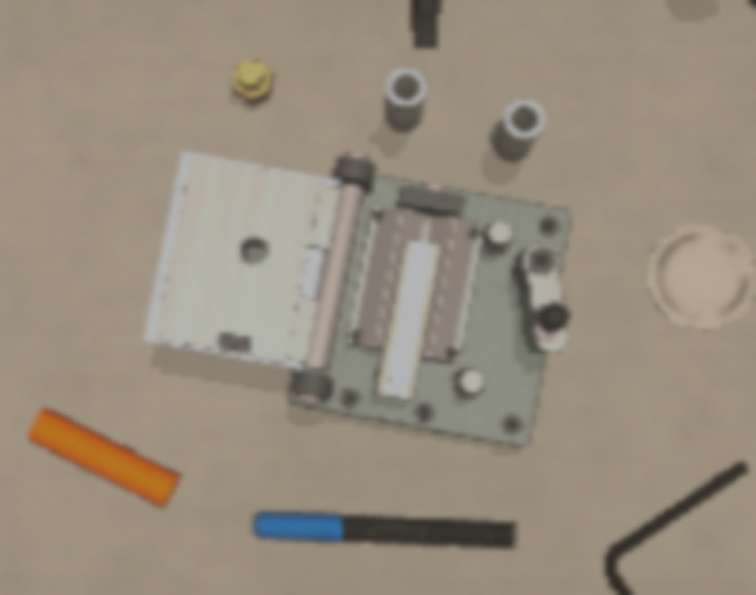

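View pics/scenec.png

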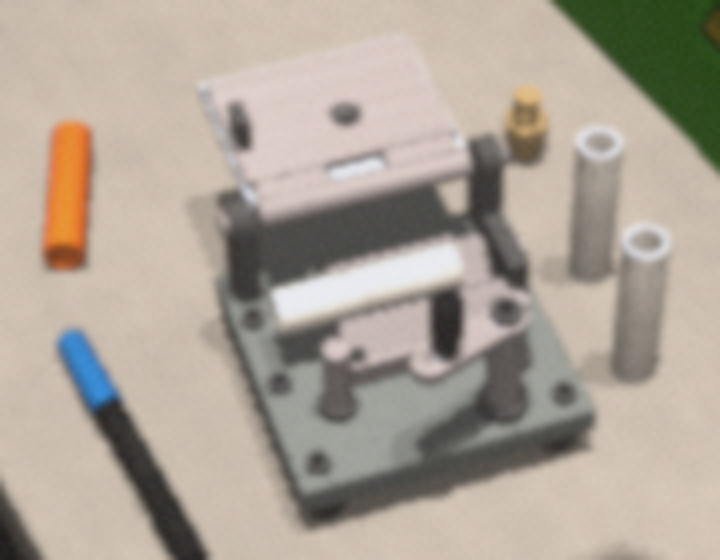

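```bash
cat > h.py <<'E'
import numpy as np,cv2
from scipy.optimize import least_squares
def ray(c,uv,z):
    K,T=c["intrinsics"],c["cam_to_world"]
    d=T[:3,:3]@np.array([(uv[0]-K[0,2])/K[0,0],-(uv[1]-K[1,2])/K[1,1],-1]); o=T[:3,3]
    return o+d*(z-o[2])/d[2]
def proj(c,p):
    K,T=c["intrinsics"],c["cam_to_world"]
    q=T[:3,:3].T@(np.asarray(p,float)-T[:3,3]); return np.array([K[0,0]*q[0]/-q[2]+K[0,2],K[1,1]*q[1]/q[2]+K[1,2]])
E
python3 - <<'E'
from h import *
c=np.load("/tmp/top0.npz"); c={k:c[k] for k in c}
f=lambda a:(190+a[0]/3.6,140+a[1]/3.5)
pts=[((354,163),(-38,52,75)),((311,380),(-38,-52,75)),((541,262),(54,24,78)),((570,209),(68,60,26)),((528,445),(68,-60,26)),((430,200),(0,None,58))]
pts=pts[:5]
W=[ray(c,f(p),j[2])[:2] for p,j in pts]; J=[j[:2] for p,j in pts]
for w,j in zip(W,J): print(w.round(1),j)
def M(p): # yaw th: jig x dir in world
    t=p[2]; ex=np.array([np.cos(t),np.sin(t)]); ey=np.array([-np.sin(t),np.cos(t)]); return ex,ey
res=lambda p:np.ravel([p[:2]+j[0]*M(p)[0]+j[1]*M(p)[1]-w for w,j in zip(W,J)])
s=least_squares(res,[560,-200,-1.57]); print(s.x,np.degrees(s.x[2]),res(s.x).round(1))
np.save("/tmp/jig.npy",s.x)
ex,ey=M(s.x)
def tj(w): d=w[:2]-s.x[:2]; return [round(float(d@ex),1),round(float(d@ey),1)]
for n,p,z in [("tube near",(396,393),50),("tube far",(422,244),59),("bush",(254,250),70),("knob",(552,315),107),("stop",(431,205),58),("button1",(498,233),61),("leafcorner",(184,153),70),("leafcorner2",(146,340),70),("marker L",(256,525),8),("marker R",(516,535),8),("sp1",(406,86),75),("sp2",(524,118),75),("fit",(252,75),35)]:
    w=ray(c,f(p),z); print(n,w.round(0),tj(w))
# same in the scene camera: overlay
s2=np.load("/tmp/scene0.npz")
for n,cc in (("top",c),("scene",s2)):
    im=cv2.imread(f"pics/{n}0.png"); k=4; im=cv2.resize(im,None,fx=k,fy=k,interpolation=cv2.INTER_CUBIC)
    for j in [(-38,52,75),(-38,-52,75),(54,24,78),(68,60,26),(68,-60,26),(0,41.5,50),(-118,46,70),(-118,-46,70),(0,-28,50),(-50,-60,26)]:
        w=np.r_[s.x[:2]+j[0]*ex+j[1]*ey,j[2]]; u=proj(cc,w)*k+k/2-.5
        cv2.drawMarker(im,tuple(int(x) for x in u),(0,0,255),0,14,2)
    x0,y0=(210,160) if n=="top" else (200,150)
    cv2.imwrite(f"pics/ov_{n}.png",im[y0*k:y0*k+560,x0*k:x0*k+640])
E
```

```text
[ 576.3 -169.6] (-38, 52)
[ 474.  -150.8] (-38, -52)
[ 529.5 -254.7] (54, 24)
[ 561.3 -273.5] (68, 60)
[ 444.7 -252.9] (68, -60)
[ 516.86145119 -196.98616177   -1.76551011] -101.15627820380122 [-1.  -0.2 -0.8  1.1  0.4  0.   1.3 -1.8  0.2  0.8]
tube near [ 469. -190.   50.] [2.1, -48.4]
tube far [ 540. -201.   59.] [-0.2, 23.3]
bush [ 535. -124.   70.] [-75.3, 4.0]
knob [ 503. -257.  107.] [61.3, -2.3]
stop [ 559. -205.   58.] [0.2, 42.7]
button1 [ 545. -236.   61.] [33.2, 35.3]
leafcorner [582. -91.  70.] [-116.5, 42.9]
leafcorner2 [492. -75.  70.] [-115.0, -47.5]
marker L [ 404. -123.    8.] [-51.1, -125.1]
marker R [ 400. -249.    8.] [73.2, -104.6]
sp1 [ 613. -193.   75.] [-22.3, 93.8]
sp2 [ 598. -247.   75.] [33.8, 89.4]
fit [ 626. -120.   35.] [-96.9, 92.5]
```

View pics/ov_top.png

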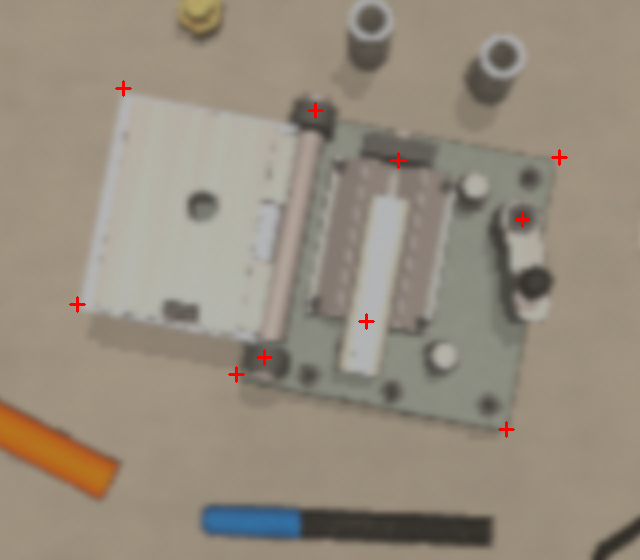

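View pics/ov_scene.png

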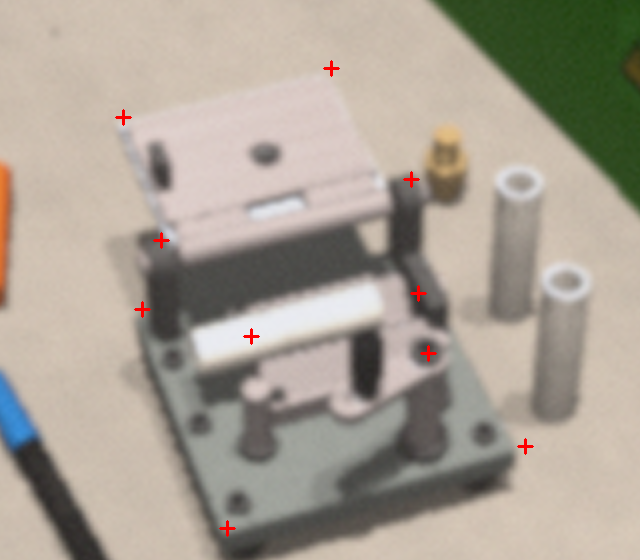

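```bash
cat >> h.py <<'E'
from scipy.spatial.transform import Rotation as Rn
jp=np.load("/tmp/jig.npy")
ex=np.array([np.cos(jp[2]),np.sin(jp[2]),0]); ey=np.array([-np.sin(jp[2]),np.cos(jp[2]),0]); ez=np.array([0,0,1.])
o=np.r_[jp[:2],0]
RJ=np.stack([ex,ey,ez],1)
def j2w(j): return o+RJ@np.asarray(j,float)
def w2j(w): return RJ.T@(np.asarray(w)-o)
def pose(tilt=0,yaw=0):
    """tool z = down tilted by tilt deg towards jig +x (fingers point to +x); tool y=-ex at tilt 0,yaw 0"""
    b=np.stack([-ey,-ex,-ez],1)
    return Rn.from_rotvec(-np.radians(tilt)*ey).as_matrix()@Rn.from_rotvec(np.radians(yaw)*ez).as_matrix()@b
def mv(targets,R=None):
    from cell import bot
    s=bot.observe(); p=np.array(s["tcp_pos"]); E=np.array(s["eef_rot"])
    print("t",round(s["t"],2),"tcp",p.round(1),"jig",w2j(p).round(1),"F",np.round(RJ.T@s["contact_force"],1),"w",round(s["width"],1))
    for t in targets:
        R_=E if R is None else R
        print((E.T@(np.asarray(t)-p)/150).round(3),(Rn.from_matrix(E.T@R_).as_rotvec()/np.pi).round(4))
E
python3 - <<'E'
from h import *
print(np.linalg.det(pose()),pose(45)[:,2],ex)
P=np.load("/tmp/topP.npy")
m=(P[...,0]>100)&(P[...,0]<560)&(P[...,1]<500)&(P[...,1]>-100)&(P[...,2]<800)
print("max z",P[m][:,2].max(), P[m][P[m][:,2]>72][:,:2].mean(0) )
mv([[300,480,238],[430,350,238]],pose())
E
```

```text
1.0 [-0.13681508 -0.69374465 -0.70710678] [-0.19348574 -0.98110309  0.        ]
max z 75.93601882427276 [520.61408244 -90.66354749]
t 0.15 tcp [165.9 602.2 238.5] jig [-716.2 -499.   238.5] F [0.4 0.5 1.1] w 85.1
[-1.078 -0.548  0.004] [-0.0005 -0.     -0.0236]
[-2.144 -1.153  0.005] [-0.0005 -0.     -0.0236]
```

>>> {"op": "step_arm", "data": {
  "increments": [
    [-0.3,-0.15,0,0,0,-0.0236,-1],
    [-0.6,-0.3,0,0,0,-0.0236,-1],
    [-0.95,-0.5,0,0,0,-0.0236,-1],
    [-0.95,-0.5,0,0,0,-0.0236,-1]
  ],
  "newtons": 20
}}

```text
t: 0.55
tcp_pos: [289.4, 487.0, 238.8]
eef_rot: [[-0.979, 0.203, 0.002], [0.203, 0.979, -0.003], [-0.003, -0.003, -1.0]]
contact_force: [1.0, -0.1, -0.0]
width: 28.4
```

```bash
python3 -c "
from h import *
mv([[380,340,200],[440,200,200],j2w([0,-75,160])],pose())"
```

```text
t 0.55 tcp [289.4 487.  238.8] jig [-627.1 -355.5  238.8] F [-0.1  1.  -0. ] w 28.4
[-0.789 -0.837  0.263] [-0.0009  0.0009 -0.003 ]
[-1.37  -1.67   0.267] [-0.0009  0.0009 -0.003 ]
[-1.907 -4.161  0.542] [-0.0009  0.0009 -0.003 ]
```

>>> {"op": "step_arm", "data": {
  "increments": [
    [-0.2,-0.25,0,0,0,-0.003,-1],
    [-0.45,-0.55,0,0,0,-0.003,-1],
    [-0.7,-0.8,0.1,0,0,-0.003,-1],
    [-0.9,-1,0.2,0,0,-0.003,-1],
    [-0.9,-1,0.2,0,0,-0.003,-1]
  ]
}}

```text
t: 1.05
tcp_pos: [393.9, 306.9, 208.4]
eef_rot: [[-0.98, 0.201, 0.002], [0.201, 0.98, -0.006], [-0.003, -0.006, -1.0]]
contact_force: [0.3, -0.9, 0.1]
width: 0.1
```

>>> {"op": "step_arm", "data": {
  "increments": [
    [-0.15,-0.3,0,0,0,0,-1],
    [-0.3,-0.6,0,0,0,0,-1],
    [-0.4,-0.85,0.05,0,0,0,-1],
    [-0.5,-1,0.1,0,0,0,-1],
    [-0.5,-1,0.1,0,0,0,-1]
  ]
}}

```text
t: 1.55
tcp_pos: [437.9, 140.8, 193.8]
eef_rot: [[-0.978, 0.207, 0.001], [0.207, 0.978, -0.007], [-0.003, -0.007, -1.0]]
contact_force: [0.1, 0.6, 0.8]
width: 0.1
```

```bash
python3 -c "
from h import *
mv([j2w([-100,-75,170]),j2w([2,-80,150])],pose())"
```

```text
t 1.55 tcp [437.9 140.8 193.8] jig [-316.1 -142.8  193.8] F [-0.6 -0.1  0.8] w 0.1
[-0.472 -1.433  0.17 ] [-0.0022  0.0008 -0.0045]
[-0.448 -2.112  0.308] [-0.0022  0.0008 -0.0045]
```

>>> {"op": "step_arm", "data": {
  "increments": [
    [-0.1,-0.25,0,-0.002,0,-0.0045,-1],
    [-0.2,-0.5,0,-0.002,0,-0.0045,-1],
    [-0.3,-0.75,0,-0.002,0,-0.0045,-1],
    [-0.35,-1,0,-0.002,0,-0.0045,-1],
    [-0.35,-1,0,-0.002,0,-0.0045,-1]
  ]
}}

```text
t: 2.05
tcp_pos: [458.2, -21.2, 195.4]
eef_rot: [[-0.98, 0.2, 0.003], [0.2, 0.98, -0.002], [-0.003, -0.002, -1.0]]
contact_force: [-0.3, -0.5, -0.0]
width: 0.1
```

```bash
python3 -c "
from h import *
mv([j2w([1,-85,150]),j2w([1,-85,110])],pose())"
```

```text
t 2.05 tcp [458.2 -21.2 195.4] jig [-161.1  -91.5  195.4] F [ 0.6 -0.2 -0. ] w 0.1
[-0.05  -1.08   0.305] [-0.0006  0.001  -0.0022]
[-0.049 -1.079  0.571] [-0.0006  0.001  -0.0022]
```

>>> {"op": "step_arm", "data": {
  "increments": [
    [0,-0.25,0.05,0,0,-0.002,-1],
    [0,-0.5,0.1,0,0,-0.002,-1],
    [0,-0.75,0.2,0,0,-0.002,-1],
    [0.03,-1,0.25,0,0,-0.002,-1],
    [0.03,-1,0.25,0,0,-0.002,-1],
    [0.03,-1,0.25,0,0,-0.002,-1]
  ]
}}

```text
t: 2.65
tcp_pos: [424.3, -166.5, 158.1]
eef_rot: [[-0.981, 0.194, 0.002], [0.194, 0.981, -0.002], [-0.003, -0.002, -1.0]]
contact_force: [0.1, 0.8, 0.2]
width: 0.3
```

```bash
python3 -c "
from h import *
from cell import bot
mv([j2w([1,-85,110]),j2w([1,-85,54])],pose())
c=bot.camera('wrist'); np.savez('/tmp/w1.npz',**c); cv2.imwrite('pics/w1.png',c['color'][:,:,::-1])"
```

```text
t 2.65 tcp [ 424.3 -166.5  158.1] jig [-12.  -96.8 158.1] F [-0.8 -0.   0.2] w 0.3
[-0.078 -0.086  0.321] [-0.0005  0.0009 -0.0003]
[-0.076 -0.085  0.694] [-0.0005  0.0009 -0.0003]
```

View pics/w1.png

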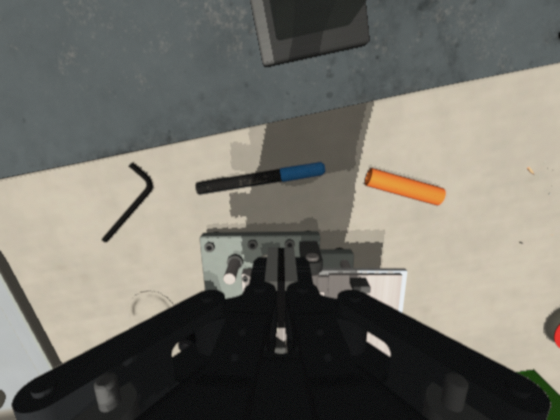

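>>> {"op": "step_arm", "data": {
  "increments": [
    [-0.03,-0.085,0.2,0,0,0,-1],
    [-0.06,-0.085,0.4,0,0,0,-1],
    [-0.06,-0.085,0.6,0,0,0,-1],
    [-0.06,-0.085,0.7,0,0,0,-1],
    [-0.06,-0.085,0.7,0,0,0,-1]
  ]
}}

```text
t: 3.2
tcp_pos: [430.9, -177.6, 51.3]
eef_rot: [[-0.982, 0.189, -0.001], [0.189, 0.982, -0.001], [0.001, -0.001, -1.0]]
contact_force: [0.2, 0.4, 0.7]
width: 0.3
```

```bash
python3 -c "
from h import *
from cell import bot
mv([j2w([0,-60,53]),j2w([0,-45,53])],pose())
for n in ['scene','top']:
  c=bot.camera(n); np.savez('/tmp/%s1.npz'%n,**c); a=c['color'][:,:,::-1]
  a=a[140:310,190:400] if n=='top' else a[160:300,180:360]
  cv2.imwrite('pics/%s1.png'%n,cv2.resize(a,None,fx=3.5,fy=3.5,interpolation=2))"
```

```text
t 3.2 tcp [ 430.9 -177.6   51.3] jig [ -2.4 -88.1  51.3] F [-0.4  0.2  0.7] w 0.3
[-0.187 -0.017 -0.011] [-0.0004 -0.0003  0.0014]
[-0.287 -0.017 -0.011] [-0.0004 -0.0003  0.0014]
```

View pics/scene1.png

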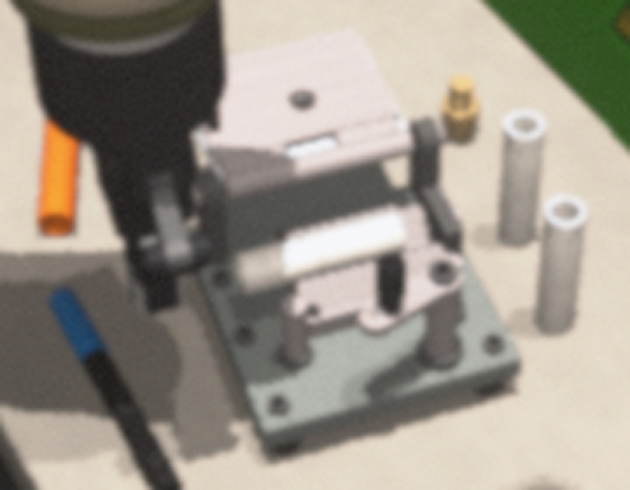

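View pics/top1.png

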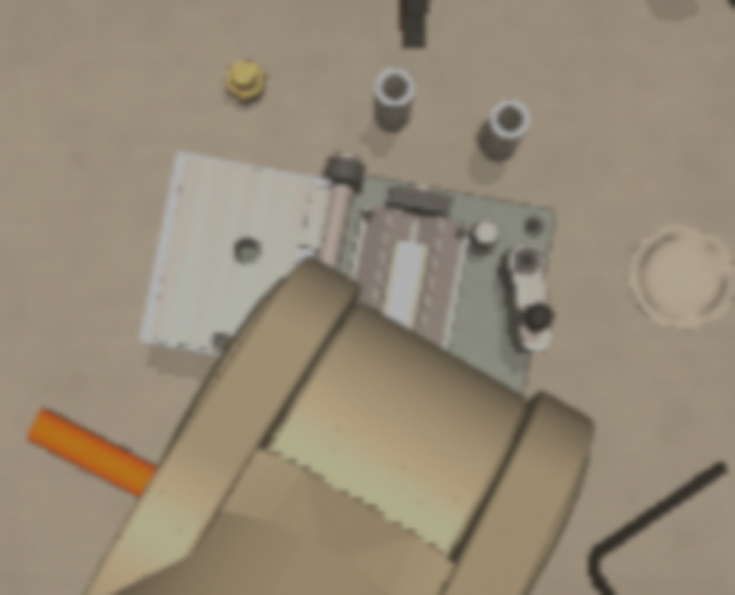

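>>> {"op": "step_arm", "data": {
  "increments": [
    [-0.06,-0.015,0,0,0,0.001,-1],
    [-0.12,-0.015,0,0,0,0.001,-1],
    [-0.16,-0.015,0,0,0,0.001,-1],
    [-0.18,-0.015,0,0,0,0.001,-1],
    [-0.2,-0.015,0,0,0,0.001,-1],
    [-0.22,-0.015,0,0,0,0.001,-1],
    [-0.24,-0.015,0,0,0,0.001,-1],
    [-0.25,-0.015,0,0,0,0.001,-1],
    [-0.25,-0.015,0,0,0,0.001,-1]
  ]
}}

```text
t: 4.2
tcp_pos: [469.0, -188.4, 53.8]
eef_rot: [[-0.981, 0.193, 0.003], [0.193, 0.981, -0.002], [-0.004, -0.001, -1.0]]
contact_force: [-0.1, 0.1, -0.1]
width: -0.0
```

```bash
cat > look.py <<'E'
import sys
from h import *
from cell import bot
n=sys.argv[1]
for k in sys.argv[2:]:
  c=bot.camera(k); np.savez('/tmp/%s%s.npz'%(k,n),**c); a=c['color'][:,:,::-1]
  a=a[140:310,190:400] if k=='top' else a[140:300,170:370] if k=='scene' else a
  cv2.imwrite('pics/%s%s.png'%(k,n),cv2.resize(a,None,fx=3.5,fy=3.5,interpolation=2) if k!='wrist' else a)
E
python3 -c "
from h import *
mv([j2w([0,-44,53])],pose())"; python3 look.py 2 scene
```

```text
t 4.2 tcp [ 469.  -188.4   53.8] jig [  0.9 -48.6  53.8] F [-0.1 -0.1 -0.1] w -0.0
[-0.031  0.006  0.006] [-0.0005  0.0012  0.    ]
```

View pics/scene2.png

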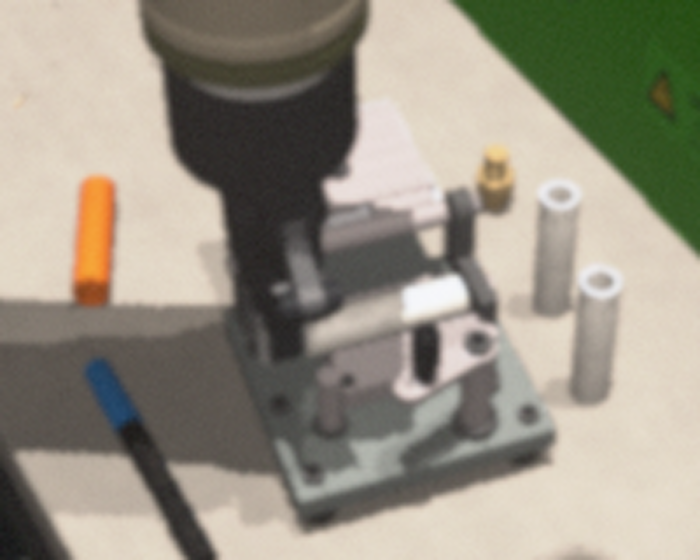

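>>> {"op": "step_arm", "data": {
  "increments": [
    [-0.01,0,0,0,0.001,0,-1],
    [-0.02,0,0,0,0.001,0,-1],
    [-0.027,0,0,0,0.001,0,-1],
    [-0.027,0,0,0,0.001,0,-1]
  ]
}}

```text
t: 4.65
tcp_pos: [472.4, -189.2, 53.7]
eef_rot: [[-0.981, 0.194, -0.001], [0.194, 0.981, -0.001], [0.001, -0.001, -1.0]]
contact_force: [-3.7, 0.0, 2.3]
width: 0.0
```

```bash
python3 -c "
from h import *
mv([j2w([0,-44,53])],pose())"
```

```text
t 4.65 tcp [ 472.4 -189.2   53.7] jig [  1.  -45.2  53.7] F [ 0.7 -3.6  2.3] w 0.0
[-0.008  0.006  0.005] [-0.0004 -0.0002 -0.    ]
```

>>> {"op": "step_arm", "data": {
  "increments": [
    [-0.008,0,0,0,0,0,-1],
    [-0.016,0,0,0,0,0,-1],
    [-0.016,0,0,0,0,0,-1],
    [-0.016,0,0,0,0,0,-1]
  ]
}}

```text
t: 5.05
tcp_pos: [472.4, -189.2, 53.2]
eef_rot: [[-0.981, 0.194, -0.005], [0.194, 0.981, 0.001], [0.005, -0.0, -1.0]]
contact_force: [-11.1, 2.4, 8.0]
width: -0.3
```

```bash
python3 -c "
from h import *
mv([j2w([0,-44,53])],pose())"; python3 look.py 3 scene
```

```text
t 5.05 tcp [ 472.4 -189.2   53.2] jig [  0.9 -45.1  53.2] F [ -0.3 -11.4   8. ] w -0.3
[-0.007  0.006  0.001] [-0.0001 -0.0017 -0.0002]
```

View pics/scene3.png

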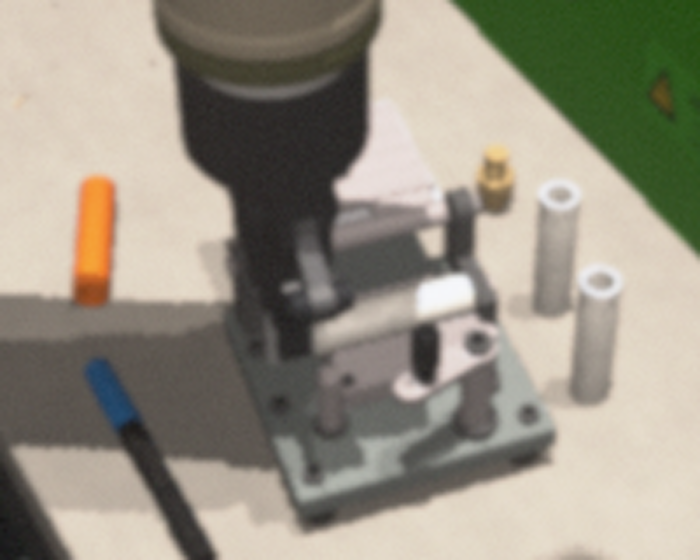

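>>> {"op": "step_arm", "data": {
  "increments": [
    [0.03,0,0,0,0,0,-1],
    [0.1,0,0,0,0,0,-1],
    [0.25,0,-0.1,0,0,0,-1],
    [0.25,0,-0.4,0,0,0,-1],
    [0.25,0,-0.7,0,0,0,-1],
    [0.25,0,-0.9,0,0,0,-1],
    [0.25,0,-0.9,0,0,0,-1]
  ]
}}

```text
t: 5.8
tcp_pos: [438.6, -183.0, 192.8]
eef_rot: [[-0.981, 0.195, 0.004], [0.195, 0.981, 0.0], [-0.004, 0.001, -1.0]]
contact_force: [-0.2, -0.6, -0.5]
width: 0.4
```

```bash
python3 -c "
from h import *
mv([j2w([-150,-70,190]),j2w([-170,0,160])],pose(45))
print(j2w([-160,0,90]))"; python3 look.py 4 scene
```

```text
t 5.8 tcp [ 438.6 -183.   192.8] jig [  1.5 -79.5 192.8] F [ 0.6 -0.1 -0.5] w 0.4
[-0.062  1.01   0.019] [ 0.2503  0.001  -0.0008]
[-0.528  1.143  0.221] [ 0.2503  0.001  -0.0008]
[547.81916933 -40.0096677   90.        ]
```

View pics/scene4.png

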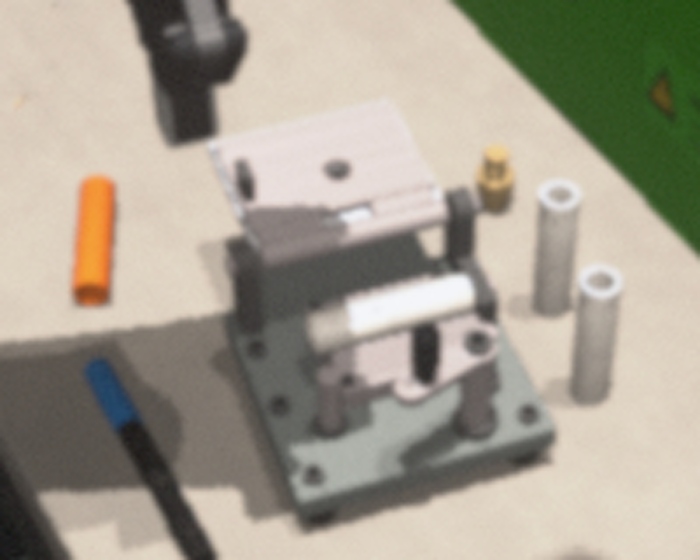

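>>> {"op": "step_arm", "data": {
  "increments": [
    [-0.02,0.2,0,0.04,0,0,-1],
    [-0.04,0.4,0,0.08,0,0,-1],
    [-0.06,0.6,0,0.12,0,0,-1],
    [-0.06,0.8,0,0.16,0,0,-1],
    [-0.06,1,0,0.21,0,0,-1],
    [-0.06,1,0,0.25,0,0,-1],
    [-0.06,1,0,0.25,0,0,-1]
  ]
}}

```text
t: 6.55
tcp_pos: [474.6, -32.8, 186.4]
eef_rot: [[-0.983, 0.125, -0.136], [0.184, 0.691, -0.699], [0.007, -0.712, -0.702]]
contact_force: [0.5, -0.0, -0.1]
width: -0.2
```

```bash
python3 -c "
from h import *
mv([j2w([-165,-5,160]),j2w([-155,-5,75]),j2w([-155,-5,50]),j2w([-112,-5,45])],pose(45))
from cell import bot
print(bot.observe()['joint_pos'])"
```

```text
t 6.55 tcp [474.6 -32.8 186.4] jig [-153.   -73.2  186.4] F [-0.1  0.5 -0.1] w -0.2
[-0.457  0.177  0.067] [-0.0022  0.0006  0.0037]
[-0.46   0.533  0.513] [-0.0022  0.0006  0.0037]
[-0.461  0.652  0.63 ] [-0.0022  0.0006  0.0037]
[-0.459  0.474  0.857] [-0.0022  0.0006  0.0037]
[-47.32240953  23.55021293  27.53033828 100.68811367  27.42703924
  84.57917786  50.95631516]
```

```bash
python3 -c "
from h import *
mv([j2w([-170,-20,150]),j2w([-165,-20,90]),j2w([-162,-20,43]),j2w([-122,-20,43])],pose(45))
"
```

```text
t 6.55 tcp [474.6 -32.8 186.4] jig [-153.   -73.2  186.4] F [-0.1  0.5 -0.1] w -0.2
[-0.358  0.249  0.09 ] [-0.0022  0.0006  0.0037]
[-0.36   0.51   0.395] [-0.0022  0.0006  0.0037]
[-0.362  0.719  0.629] [-0.0022  0.0006  0.0037]
[-0.36   0.532  0.819] [-0.0022  0.0006  0.0037]
```

>>> {"op": "step_arm", "data": {
  "increments": [
    [-0.2,0.15,0.05,-0.002,0,0.004,-1],
    [-0.36,0.25,0.1,-0.002,0,0.004,-1],
    [-0.36,0.5,0.38,-0.002,0,0.004,-1],
    [-0.36,0.62,0.5,-0.002,0,0.004,-1],
    [-0.36,0.72,0.63,-0.002,0,0.004,-1],
    [-0.36,0.72,0.63,-0.002,0,0.004,-1]
  ]
}}

```text
t: 7.15
tcp_pos: [525.6, -36.9, 40.4]
eef_rot: [[-0.981, 0.136, -0.141], [0.196, 0.692, -0.695], [0.003, -0.709, -0.705]]
contact_force: [-0.4, -0.5, 0.3]
width: -0.3
```

```bash
python3 look.py 5 scene top; python3 -c "
from h import *
mv([j2w([-140,-20,43]),j2w([-122,-20,43])],pose(45))
"
```

```text
t 7.25 tcp [528.1 -35.7  43.7] jig [-160.4  -20.2   43.7] F [-0.  -0.1 -0.1] w -0.1
[-0.001 -0.093  0.1  ] [-0.0001  0.0001 -0.0009]
[-0.001 -0.178  0.184] [-0.0001  0.0001 -0.0009]
```

View pics/scene5.png

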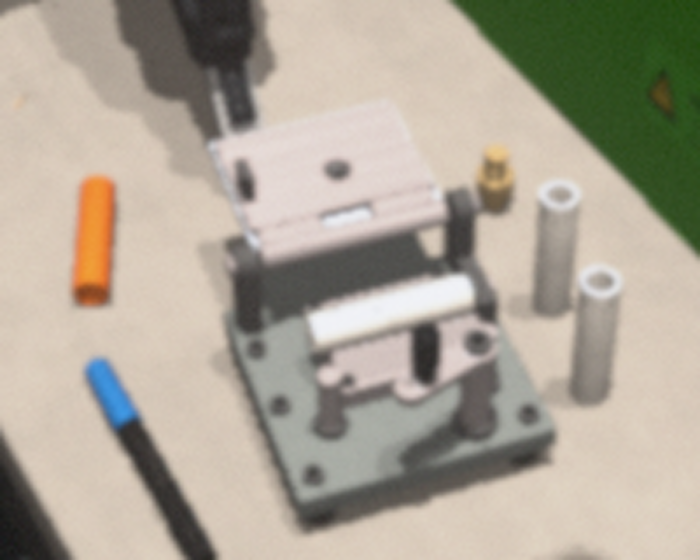

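View pics/top5.png

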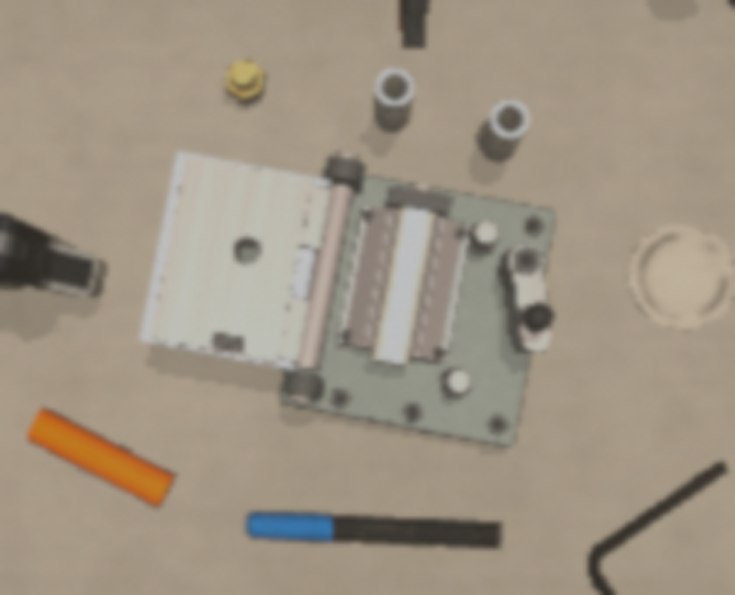

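>>> {"op": "step_arm", "data": {
  "increments": [
    [0,-0.05,0.05,0,0,0,-1],
    [0,-0.1,0.1,0,0,0,-1],
    [0,-0.14,0.145,0,0,0,-1],
    [0,-0.178,0.184,0,0,0,-1],
    [0,-0.178,0.184,0,0,0,-1],
    [0,-0.178,0.184,0,0,0,-1]
  ]
}}

```text
t: 7.85
tcp_pos: [520.6, -73.4, 43.2]
eef_rot: [[-0.981, 0.14, -0.137], [0.195, 0.693, -0.694], [-0.002, -0.707, -0.707]]
contact_force: [-0.9, -0.2, -0.4]
width: 0.0
```

```bash
cat > arc.py <<'E'
from h import *
d=np.array([1,-1])/2**.5; n=np.array([1,1])/2**.5; H=np.array([-38,66.])
def tcp(phi,s=12,half=14.5):
    p=np.radians(phi); u=np.array([np.cos(p),np.sin(p)]); m=np.array([-np.sin(p),np.cos(p)])
    if phi>=135: C=H+80*u+4.5*m+s*d
    else: C=H+(80-s)*u+4.5*m
    t=C-half*n-8*d; return np.array([t[0],-20,t[1]])
E
python3 -c "
from arc import *
ph=list(range(175,40,-10)); T=[tcp(p) for p in ph]
for p,t in zip(ph,T): print(p,t.round(1))
mv([j2w(t) for t in T],pose(45))
"; python3 look.py 6 scene
```

```text
175 [-125.5  -20.    55.4]
165 [-123.9  -20.    69.3]
155 [-119.8  -20.    82.6]
145 [-113.5  -20.    95.1]
135 [-105.2  -20.   106.3]
125 [-96.6 -20.  114.5]
115 [-86.7 -20.  121.1]
105 [-75.9 -20.  125.9]
95 [-64.3 -20.  128.8]
85 [-52.5 -20.  129.5]
75 [-40.7 -20.  128.3]
65 [-29.3 -20.  124.9]
55 [-18.6 -20.  119.7]
45 [ -9.  -20.  112.7]
t 7.85 tcp [520.6 -73.4  43.2] jig [-122.   -20.2   43.2] F [ 0.4 -0.8 -0.4] w 0.0
[-0.002 -0.041 -0.074] [-0.      0.0001 -0.0009]
[-0.002 -0.114 -0.132] [-0.      0.0001 -0.0009]
[-0.002 -0.196 -0.176] [-0.      0.0001 -0.0009]
[-0.003 -0.285 -0.205] [-0.      0.0001 -0.0009]
[-0.003 -0.377 -0.218] [-0.      0.0001 -0.0009]
[-0.003 -0.456 -0.217] [-0.      0.0001 -0.0009]
[-0.003 -0.534 -0.201] [-0.      0.0001 -0.0009]
[-0.003 -0.608 -0.172] [-0.      0.0001 -0.0009]
[-0.004 -0.675 -0.131] [-0.      0.0001 -0.0009]
[-0.004 -0.735 -0.079] [-0.      0.0001 -0.0009]
[-0.004 -0.785 -0.017] [-0.      0.0001 -0.0009]
[-0.004 -0.823  0.052] [-0.      0.0001 -0.0009]
[-0.004 -0.848  0.127] [-0.      0.0001 -0.0009]
[-0.004 -0.86   0.205] [-0.      0.0001 -0.0009]
```

View pics/scene6.png

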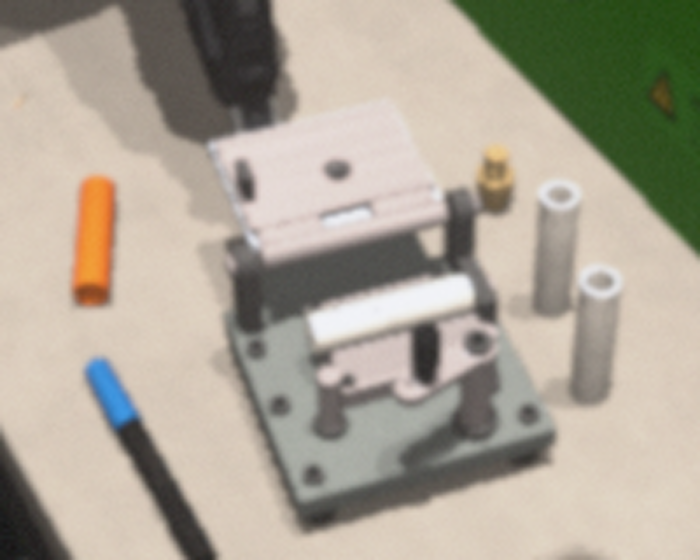

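>>> {"op": "step_arm", "data": {
  "increments": [
    [0,-0.02,-0.035,0,0,0,-1],
    [0,-0.041,-0.074,0,0,0,-1],
    [0,-0.078,-0.103,0,0,0,-1],
    [0,-0.114,-0.132,0,0,0,-1],
    [0,-0.155,-0.155,0,0,0,-1],
    [0,-0.196,-0.176,0,0,0,-1],
    [0,-0.196,-0.176,0,0,0,-1]
  ]
}}

```text
t: 8.6
tcp_pos: [521.2, -72.6, 83.4]
eef_rot: [[-0.981, 0.139, -0.133], [0.192, 0.696, -0.692], [-0.004, -0.704, -0.71]]
contact_force: [0.1, 6.9, 0.7]
width: 0.1
```

```bash
python3 look.py 7 scene top; python3 -c "
from arc import *
ph=list(range(145,40,-10)); T=[tcp(p) for p in ph]
mv([j2w(t) for t in T],pose(45))
"
```

```text
t 8.7 tcp [521.3 -72.8  83.2] jig [-122.7  -19.7   83.2] F [-7.1 -0.9  2.3] w 0.0
[ 0.002 -0.099 -0.013] [ 0.001   0.0011 -0.0005]
[ 0.002 -0.192 -0.027] [ 0.001   0.0011 -0.0005]
[ 0.002 -0.271 -0.026] [ 0.001   0.0011 -0.0005]
[ 0.002 -0.348 -0.011] [ 0.001   0.0011 -0.0005]
[ 0.002 -0.422  0.018] [ 0.001   0.0011 -0.0005]
[ 0.002 -0.49   0.059] [ 0.001   0.0011 -0.0005]
[ 0.002 -0.55   0.111] [ 0.001   0.0011 -0.0005]
[ 0.002 -0.6    0.172] [ 0.001   0.0011 -0.0005]
[ 0.002 -0.638  0.242] [ 0.001   0.0011 -0.0005]
[ 0.002 -0.664  0.316] [ 0.001   0.0011 -0.0005]
[ 0.003 -0.676  0.395] [ 0.001   0.0011 -0.0005]
```

View pics/scene7.png

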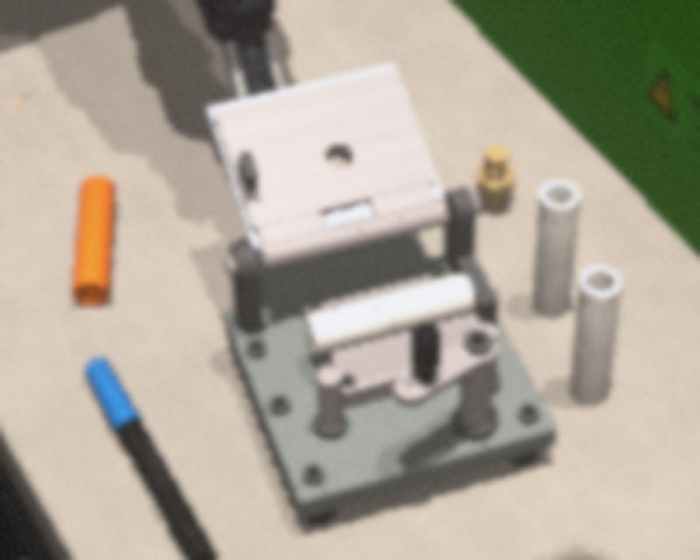

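View pics/top7.png

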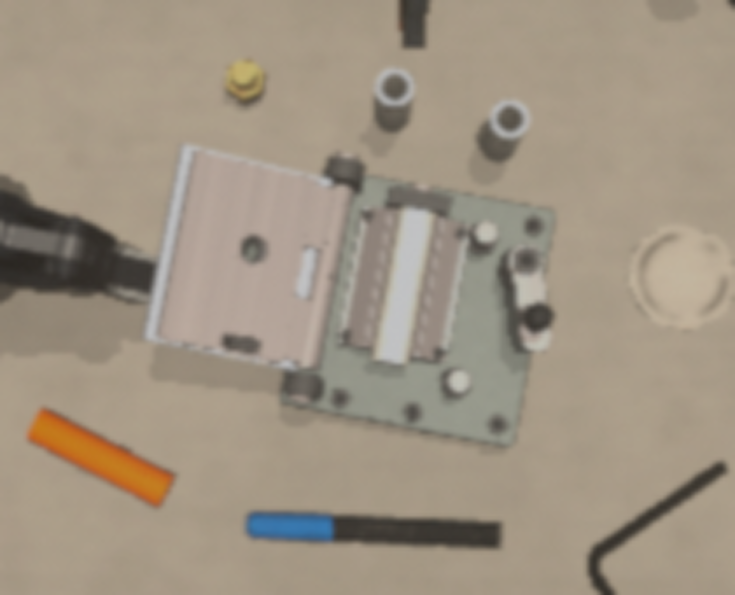

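>>> {"op": "step_arm", "data": {
  "increments": [
    [0,-0.05,-0.007,0,0,0,-1],
    [0,-0.099,-0.013,0,0,0,-1],
    [0,-0.145,-0.02,0,0,0,-1],
    [0,-0.192,-0.027,0,0,0,-1],
    [0,-0.23,-0.027,0,0,0,-1],
    [0,-0.271,-0.026,0,0,0,-1],
    [0,-0.31,-0.018,0,0,0,-1],
    [0,-0.348,-0.011,0,0,0,-1],
    [0,-0.385,0.005,0,0,0,-1],
    [0,-0.422,0.018,0,0,0,-1],
    [0,-0.422,0.018,0,0,0,-1]
  ]
}}

```text
t: 9.8
tcp_pos: [511.6, -120.2, 126.3]
eef_rot: [[-0.981, 0.14, -0.134], [0.194, 0.695, -0.693], [-0.004, -0.705, -0.709]]
contact_force: [-0.0, 0.3, 0.2]
width: 0.1
```

```bash
python3 look.py 8 scene top; python3 -c "
from arc import *
ph=list(range(95,30,-10)); T=[tcp(p) for p in ph]
mv([j2w(t) for t in T],pose(45))
"
```

```text
t 9.9 tcp [ 511.6 -119.5  125.9] jig [-75.  -20.2 125.9] F [ 0.1  0.3 -0.3] w -0.4
[-0.001 -0.064  0.037] [ 0.0007  0.0007 -0.0007]
[-0.001 -0.124  0.089] [ 0.0007  0.0007 -0.0007]
[-0.001 -0.174  0.15 ] [ 0.0007  0.0007 -0.0007]
[-0.001 -0.212  0.22 ] [ 0.0007  0.0007 -0.0007]
[-0.001 -0.238  0.295] [ 0.0007  0.0007 -0.0007]
[-0.001 -0.25   0.373] [ 0.0007  0.0007 -0.0007]
[-0.001 -0.248  0.452] [ 0.0007  0.0007 -0.0007]
```

View pics/scene8.png

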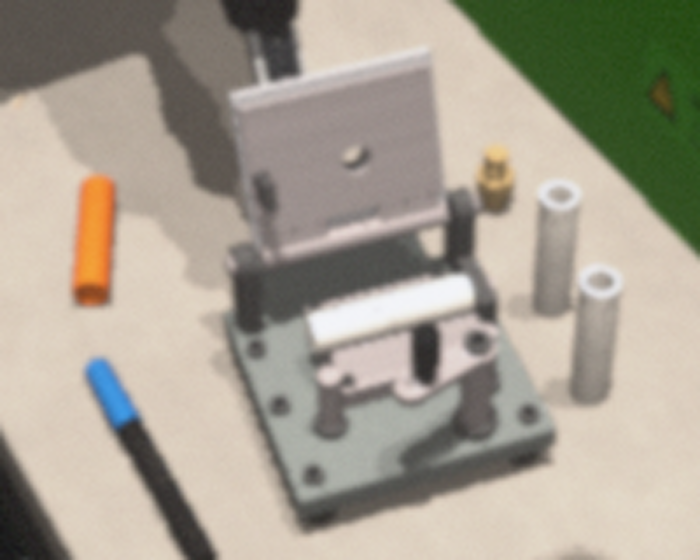

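View pics/top8.png

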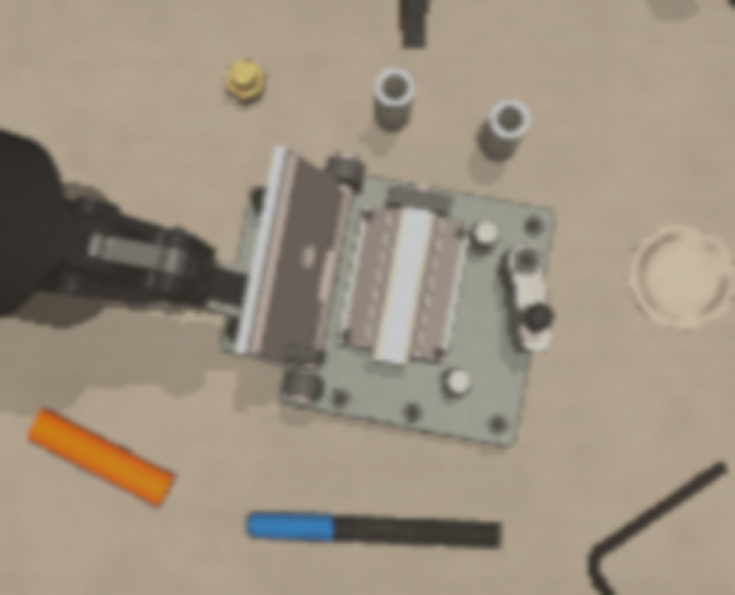

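>>> {"op": "step_arm", "data": {
  "increments": [
    [0,-0.032,0.018,0,0,0,-1],
    [0,-0.064,0.037,0,0,0,-1],
    [0,-0.095,0.063,0,0,0,-1],
    [0,-0.124,0.089,0,0,0,-1],
    [0,-0.15,0.12,0,0,0,-1],
    [0,-0.174,0.15,0,0,0,-1],
    [0,-0.194,0.185,0,0,0,-1],
    [0,-0.212,0.22,0,0,0,-1],
    [0,-0.225,0.257,0,0,0,-1],
    [0,-0.238,0.295,0,0,0,-1],
    [0,-0.238,0.295,0,0,0,-1]
  ]
}}

```text
t: 11.0
tcp_pos: [499.8, -176.0, 119.2]
eef_rot: [[-0.981, 0.14, -0.136], [0.195, 0.694, -0.693], [-0.002, -0.706, -0.708]]
contact_force: [-1.1, -0.1, 0.1]
width: 0.1
```

```bash
python3 look.py 9 scene top; python3 -c "
from arc import *
mv([j2w([-35,-20,150])],pose(0))
"
```

```text
t 11.1 tcp [ 500.1 -175.2  119.4] jig [-18.1 -20.7 119.4] F [-1.2  0.3  0.9] w -0.3
[-0.005 -0.064 -0.224] [-0.2494  0.0005 -0.0005]
```

View pics/scene9.png

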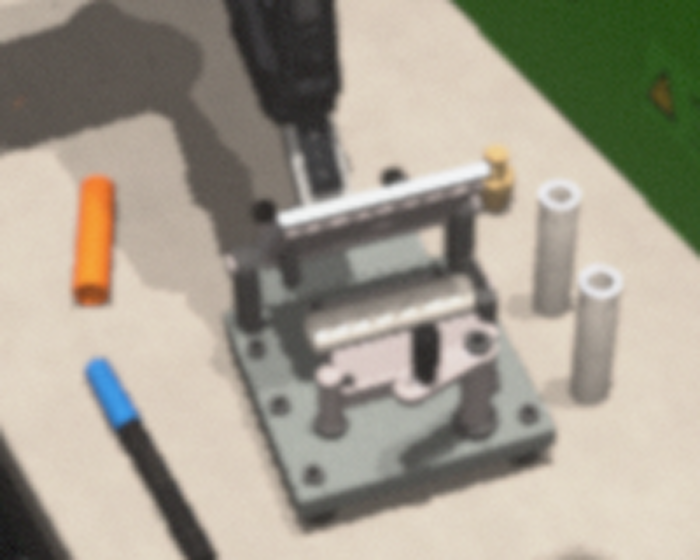

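View pics/top9.png

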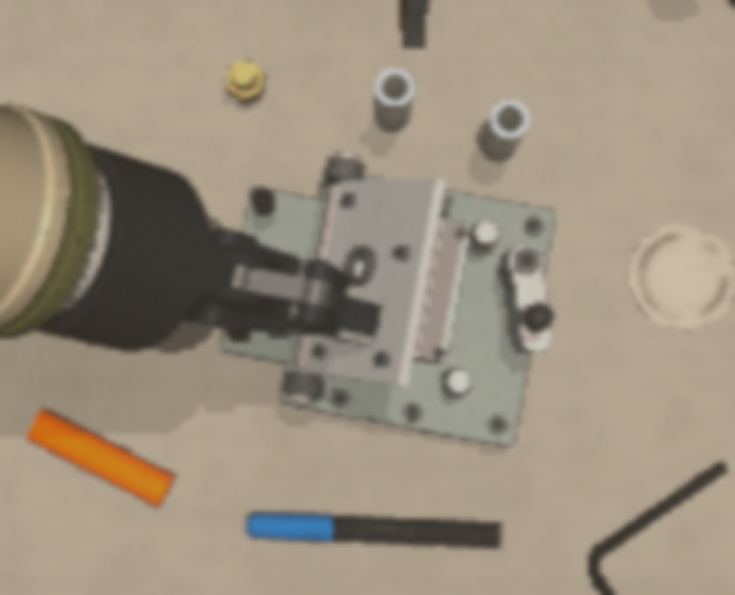

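>>> {"op": "step_arm", "data": {
  "increments": [
    [0,0,-0.12,0,0,0,-1],
    [0,-0.03,-0.25,-0.04,0,0,-1],
    [0,-0.064,-0.25,-0.085,0,0,-1],
    [0,-0.064,-0.25,-0.13,0,0,-1],
    [0,-0.064,-0.24,-0.175,0,0,-1],
    [0,-0.064,-0.23,-0.22,0,0,-1],
    [0,-0.064,-0.224,-0.25,0,0,-1],
    [0,-0.064,-0.224,-0.25,0,0,-1]
  ]
}}

```text
t: 11.9
tcp_pos: [502.1, -162.7, 150.6]
eef_rot: [[-0.979, 0.202, 0.004], [0.202, 0.979, 0.002], [-0.003, 0.003, -1.0]]
contact_force: [-0.1, 0.0, 0.1]
width: -0.0
```

```bash
python3 look.py 10 scene; python3 -c "
from arc import *
T=[]
for p in [65,55,45,35,25,15,8,3,0]:
    q=np.radians(p); C=H+65*np.array([np.cos(q),np.sin(q)])+4.5*np.array([-np.sin(q),np.cos(q)])
    T.append(j2w([C[0]-12,-22,C[1]+8])); print(w2j(T[-1]).round(1))
mv(T,pose(0))
"
```

```text
[-26.6 -22.  134.8]
[-16.4 -22.  129.8]
[ -7.2 -22.  123.1]
[  0.7 -22.  115. ]
[  7.  -22.  105.5]
[ 11.6 -22.   95.2]
[ 13.7 -22.   87.5]
[ 14.7 -22.   81.9]
[ 15.  -22.   78.5]
t 11.95 tcp [ 502.5 -160.7  150. ] jig [-32.8 -21.1 150. ] F [ 0.2 -0.5 -0.2] w -0.1
[ 0.006 -0.042  0.101] [ 0.0002  0.0006 -0.0018]
[ 0.005 -0.11   0.135] [ 0.0002  0.0006 -0.0018]
[ 0.005 -0.171  0.179] [ 0.0002  0.0006 -0.0018]
[ 0.005 -0.224  0.234] [ 0.0002  0.0006 -0.0018]
[ 0.005 -0.266  0.296] [ 0.0002  0.0006 -0.0018]
[ 0.005 -0.297  0.366] [ 0.0002  0.0006 -0.0018]
[ 0.005 -0.311  0.417] [ 0.0002  0.0006 -0.0018]
[ 0.005 -0.317  0.454] [ 0.0002  0.0006 -0.0018]
[ 0.005 -0.319  0.477] [ 0.0002  0.0006 -0.0018]
```

View pics/scene10.png

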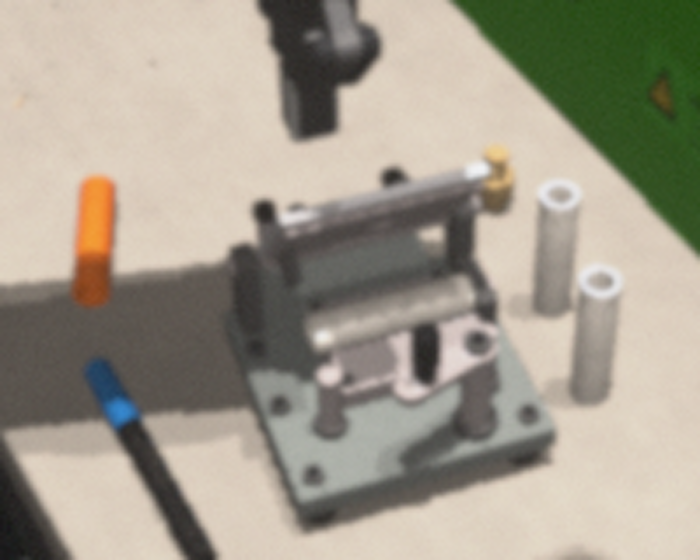

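>>> {"op": "step_arm", "data": {
  "increments": [
    [0.005,-0.042,0.09,0,0,-0.002,-1],
    [0.005,-0.076,0.117,0,0,-0.002,-1],
    [0.005,-0.11,0.135,0,0,-0.002,-1],
    [0.005,-0.14,0.157,0,0,-0.002,-1],
    [0.005,-0.171,0.179,0,0,-0.002,-1],
    [0.005,-0.198,0.206,0,0,-0.002,-1],
    [0.005,-0.224,0.234,0,0,-0.002,-1],
    [0.005,-0.245,0.265,0,0,-0.002,-1],
    [0.005,-0.266,0.296,0,0,-0.002,-1],
    [0.005,-0.282,0.331,0,0,-0.002,-1],
    [0.005,-0.297,0.366,0,0,-0.002,-1],
    [0.005,-0.305,0.392,0,0,-0.002,-1],
    [0.005,-0.311,0.417,0,0,-0.002,-1],
    [0.005,-0.311,0.417,0,0,-0.002,-1]
  ]
}}

```text
t: 13.35
tcp_pos: [492.2, -206.1, 86.8]
eef_rot: [[-0.981, 0.193, 0.001], [0.193, 0.981, 0.0], [-0.001, 0.001, -1.0]]
contact_force: [0.5, 0.2, -0.5]
width: 0.2
```

```bash
python3 look.py 11 scene; python3 -c "
from arc import *
mv([j2w([17,-22,78.5]),j2w([17,-22,75])],pose(0))
"
```

```text
t 13.4 tcp [ 492.3 -206.    87. ] jig [ 13.6 -22.4  87. ] F [-0.5  0.2 -0. ] w -0.2
[-0.002 -0.023  0.057] [0.0002 0.0003 0.0003]
[-0.002 -0.023  0.08 ] [0.0002 0.0003 0.0003]
```

View pics/scene11.png

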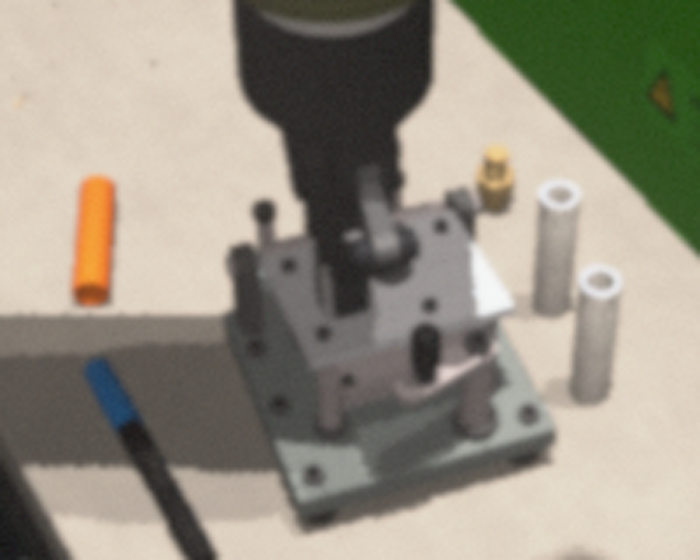

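Nearly down. Press on slowly, feeling for the rests.

>>> {"op": "step_arm", "data": {
  "increments": [
    [0,-0.02,0.015,0,0,0,-1],
    [0,-0.023,0.03,0,0,0,-1],
    [0,-0.023,0.045,0,0,0,-1],
    [0,-0.023,0.057,0,0,0,-1],
    [0,-0.023,0.067,0,0,0,-1],
    [0,-0.023,0.075,0,0,0,-1],
    [0,-0.023,0.075,0,0,0,-1]
  ]
}}

```text
t: 14.1
tcp_pos: [491.8, -209.8, 78.1]
eef_rot: [[-0.981, 0.193, 0.002], [0.193, 0.981, 0.001], [-0.002, 0.002, -1.0]]
contact_force: [-10.3, 3.4, 26.6]
width: -0.3
```

```bash
python3 look.py 12 scene; python3 -c "
from arc import *
mv([j2w([17,-22,78.5]),j2w([17,-22,75])],pose(0))
"
```

```text
t 14.15 tcp [ 491.8 -209.8   78.1] jig [ 17.4 -22.1  78.1] F [ -1.9 -10.6  25.8] w -0.0
[-0.     0.003 -0.002] [0.0005 0.0007 0.0001]
[-0.     0.003  0.021] [0.0005 0.0007 0.0001]
```

View pics/scene12.png

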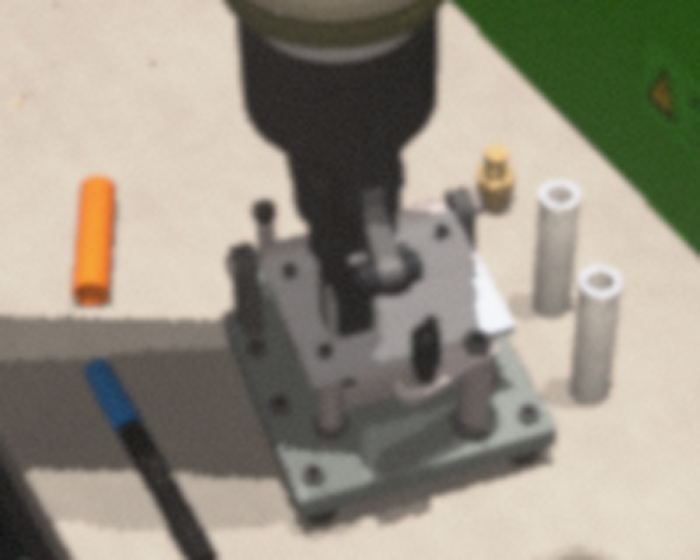

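>>> {"op": "step_arm", "data": {
  "increments": [
    [0,0,-0.03,0,0,0,-1],
    [0,0,-0.15,0,0,0,-1],
    [0,0,-0.4,0,0,0,-1],
    [-0.05,-0.2,-0.45,0,0,0,-1],
    [-0.12,-0.4,-0.45,0,0,0,-1],
    [-0.13,-0.52,-0.45,0,0,0,-1],
    [-0.13,-0.52,-0.45,0,0,0,-1]
  ]
}}

```text
t: 14.85
tcp_pos: [494.4, -293.5, 145.5]
eef_rot: [[-0.98, 0.198, 0.002], [0.198, 0.98, -0.001], [-0.002, -0.0, -1.0]]
contact_force: [-0.7, -0.5, -0.7]
width: -0.5
```

```bash
python3 look.py 13 scene top; python3 -c "
from arc import *
mv([j2w([93,-2,140]),j2w([93,-2,95])],pose(0))
"
```

```text
t 14.95 tcp [ 495.4 -290.   145.1] jig [ 95.4  -3.  145.1] F [-1.3 -0.  -0.1] w 0.3
[-0.007  0.016  0.034] [ 0.0006  0.0004 -0.0002]
[-0.006  0.016  0.334] [ 0.0006  0.0004 -0.0002]
```

View pics/scene13.png

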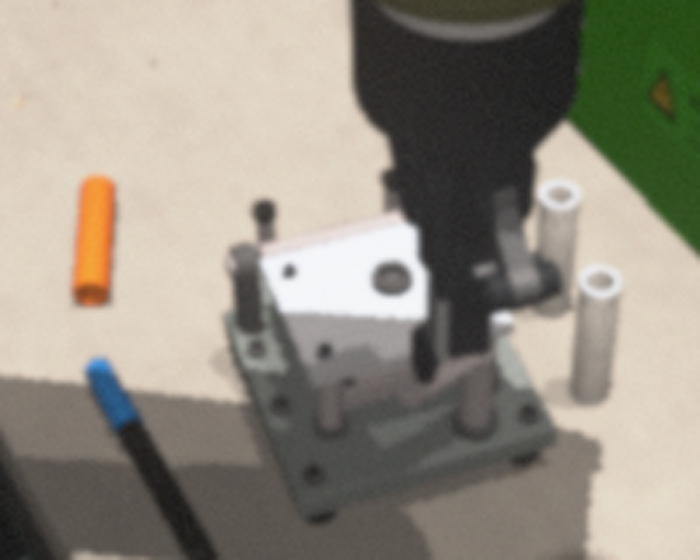

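View pics/top13.png

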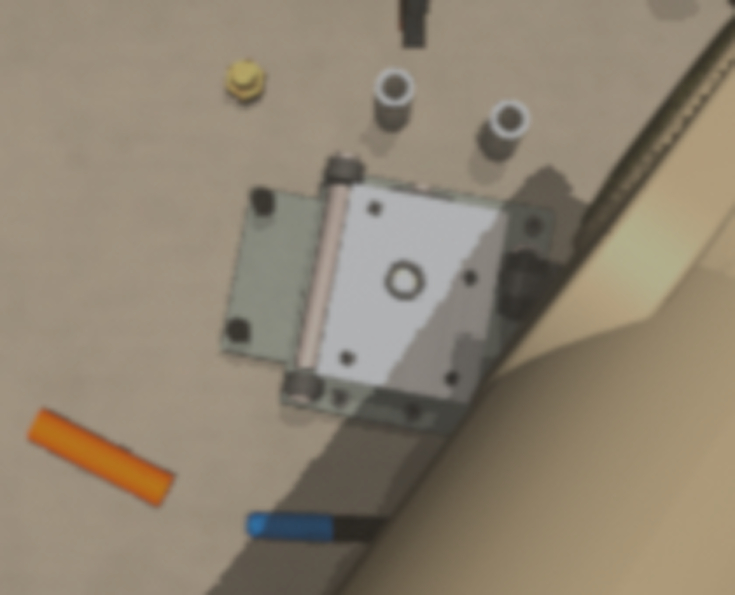

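>>> {"op": "step_arm", "data": {
  "increments": [
    [0,0.01,0.12,0,0,0,-1],
    [0,0.01,0.24,0,0,0,-1],
    [0,0.01,0.334,0,0,0,-1],
    [0,0.01,0.334,0,0,0,-1],
    [0,0.05,0.334,0,0,0,-1],
    [0,0.08,0.334,0,0,0,-1],
    [0,0.11,0.334,0,0,0,-1],
    [-0.01,0.14,0.334,0,0,0,-1],
    [-0.02,0.17,0.334,0,0,0,-1],
    [-0.03,0.2,0.334,0,0,0,-1],
    [-0.03,0.2,0.334,0,0,0,-1]
  ]
}}

```text
t: 16.05
tcp_pos: [506.5, -260.4, 95.2]
eef_rot: [[-0.981, 0.193, 0.002], [0.193, 0.981, 0.002], [-0.002, 0.002, -1.0]]
contact_force: [-0.3, -0.2, 0.7]
width: -0.1
```

```bash
python3 look.py 14 scene; python3 -c "
from arc import *
mv([j2w([52,3,95])],pose(0))
"
```

```text
t 16.1 tcp [ 506.5 -260.6   95.2] jig [64.4  2.1 95.2] F [0.4 1.  0.1] w 0.2
[-0.006  0.083  0.002] [0.0008 0.0006 0.0002]
```

View pics/scene14.png

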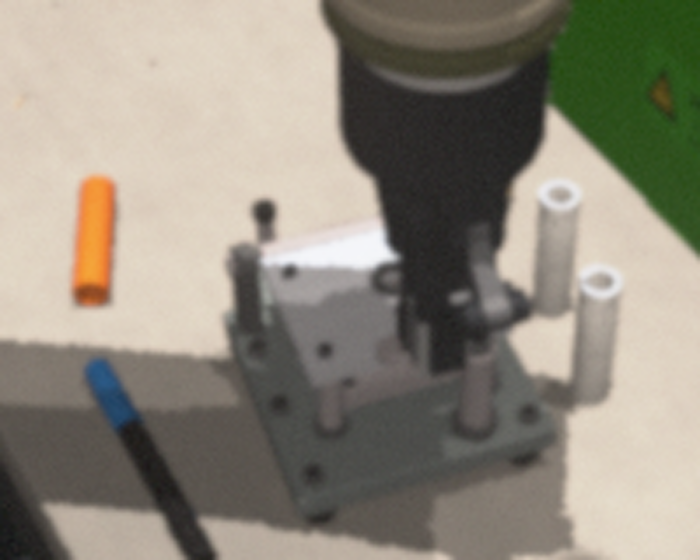

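>>> {"op": "step_arm", "data": {
  "increments": [
    [-0.005,0.025,0,0,0,0,-1],
    [-0.01,0.05,0,0,0,0,-1],
    [-0.015,0.075,0,0,0,0,-1],
    [-0.02,0.095,0,0,0,0,-1],
    [-0.02,0.095,0,0,0,0,-1]
  ]
}}

```text
t: 16.6
tcp_pos: [513.4, -248.2, 95.8]
eef_rot: [[-0.981, 0.193, 0.005], [0.193, 0.981, -0.0], [-0.005, 0.001, -1.0]]
contact_force: [4.0, -6.5, -1.8]
width: 0.2
```

```bash
python3 look.py 15 scene; python3 -c "
from arc import *
mv([j2w([60,3,95]),j2w([60,-30,95]),j2w([29,-30,95])],pose(0))
"
```

```text
t 16.65 tcp [ 513.3 -248.1   95.8] jig [50.9  6.4 95.8] F [ 4.9  2.8 -1. ] w -0.1
[ 0.023 -0.061  0.005] [0.0003 0.0015 0.    ]
[ 0.243 -0.061  0.004] [0.0003 0.0015 0.    ]
[0.243 0.146 0.004] [0.0003 0.0015 0.    ]
```

View pics/scene15.png

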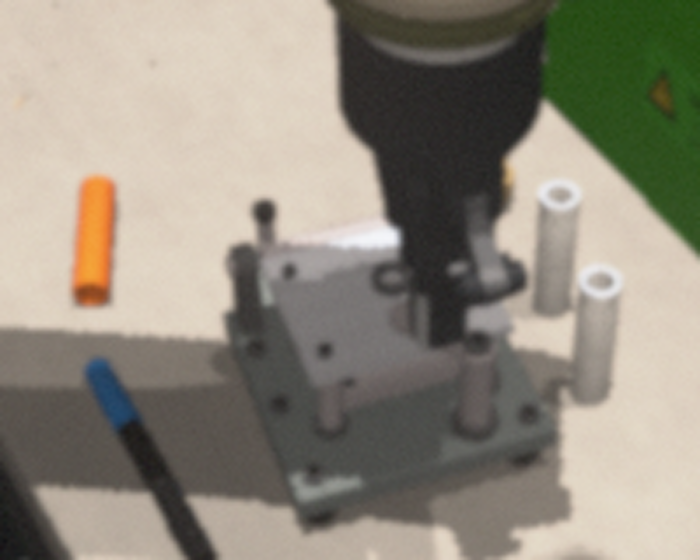

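>>> {"op": "step_arm", "data": {
  "increments": [
    [0.01,-0.04,0,0,0,0,-1],
    [0.08,-0.075,0,0,0,0,-1],
    [0.18,-0.06,0,0,0,0,-1],
    [0.19,0.05,0,0,0,0,-1],
    [0.19,0.15,0,0,0,0,-1],
    [0.19,0.15,0,0,0,0,-1]
  ]
}}

```text
t: 17.25
tcp_pos: [489.6, -218.0, 95.5]
eef_rot: [[-0.982, 0.19, 0.005], [0.19, 0.982, 0.002], [-0.004, 0.003, -1.0]]
contact_force: [-0.0, -0.8, -0.5]
width: 0.1
```

```bash
python3 look.py 16 scene top; python3 -c "
from arc import *
mv([j2w([28,-15,95]),j2w([27,6,95])],pose(0))
"
```

```text
t 17.35 tcp [ 489.3 -220.6   95.8] jig [ 28.5 -22.5  95.8] F [-0.4 -0.   0.6] w -0.4
[-0.05   0.003  0.005] [0.0003 0.0015 0.0003]
[-0.19   0.01   0.006] [0.0003 0.0015 0.0003]
```

View pics/scene16.png

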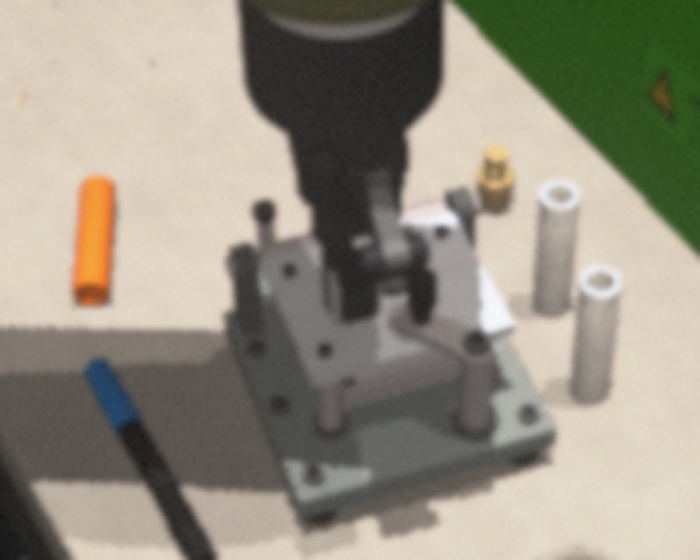

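View pics/top16.png

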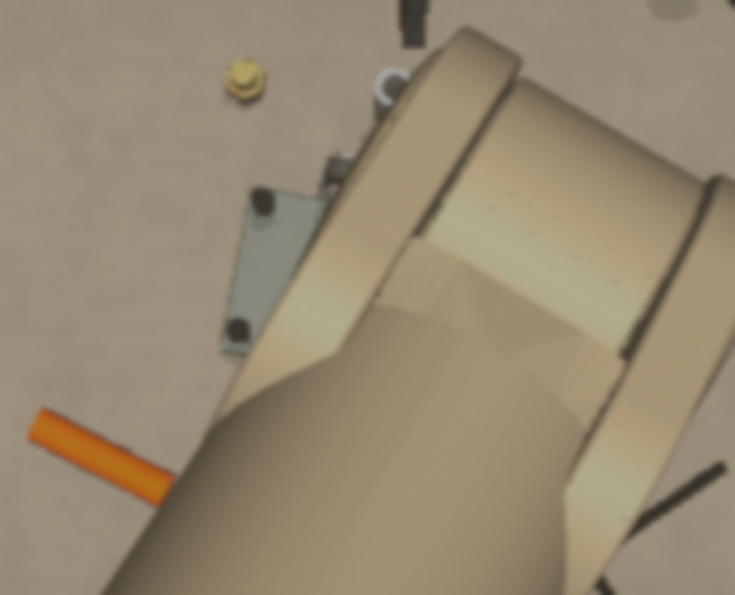

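Finger is on the −y side of the knob. Push +y to the stop.

>>> {"op": "step_arm", "data": {
  "increments": [
    [-0.03,0.003,0,0,0,0,-1],
    [-0.06,0.005,0,0,0,0,-1],
    [-0.09,0.007,0,0,0,0,-1],
    [-0.12,0.01,0,0,0,0,-1],
    [-0.15,0.01,0,0,0,0,-1],
    [-0.17,0.01,0,0,0,0,-1],
    [-0.18,0.01,0,0,0,0,-1],
    [-0.18,0.01,0,0,0,0,-1]
  ]
}}

```text
t: 18.15
tcp_pos: [515.9, -224.2, 95.3]
eef_rot: [[-0.981, 0.193, 0.004], [0.193, 0.981, 0.0], [-0.003, 0.001, -1.0]]
contact_force: [-1.9, 2.0, -0.8]
width: 0.3
```

```bash
python3 look.py 17 scene; python3 -c "
from arc import *
mv([j2w([28,10,95])],pose(0))
"
```

```text
t 18.2 tcp [ 515.9 -224.4   95.6] jig [27.1  4.3 95.6] F [-1.8 -1.9 -0.8] w 0.1
[-0.038 -0.006  0.004] [0.0003 0.0013 0.0002]
```

View pics/scene17.png

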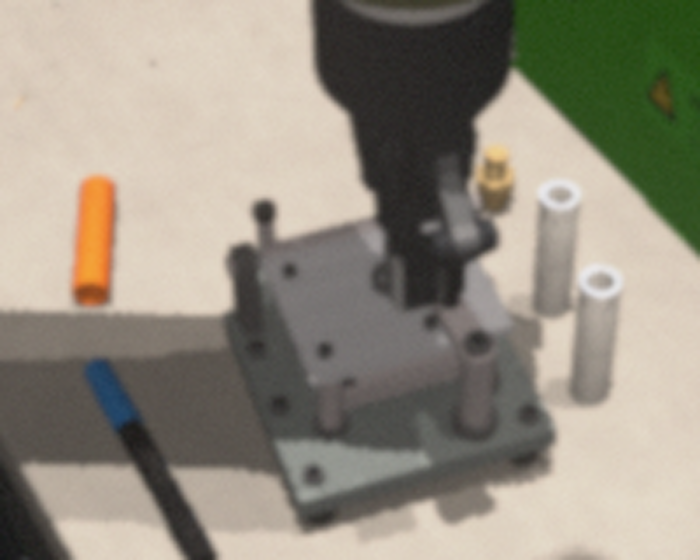

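>>> {"op": "step_arm", "data": {
  "increments": [
    [-0.01,0,0,0,0,0,-1],
    [-0.02,0,0,0,0,0,-1],
    [-0.03,0,0,0,0,0,-1],
    [-0.03,0,0,0,0,0,-1],
    [-0.03,0,0,0,0,0,-1]
  ]
}}

```text
t: 18.7
tcp_pos: [518.3, -224.8, 95.4]
eef_rot: [[-0.981, 0.193, 0.0], [0.193, 0.981, 0.002], [0.0, 0.002, -1.0]]
contact_force: [-11.3, 6.0, 6.5]
width: -0.1
```

```bash
python3 -c "
from arc import *
mv([j2w([28,10,95])],pose(0))
"
```

```text
t 18.7 tcp [ 518.3 -224.8   95.4] jig [27.1  6.8 95.4] F [ -3.7 -12.2   6.5] w -0.1
[-0.022 -0.006  0.002] [ 0.0007 -0.0001  0.0001]
```

>>> {"op": "step_arm", "data": {
  "increments": [
    [0.02,0,0,0,0,0,-1],
    [0.08,0,0,0,0,0,-1],
    [0.18,0,-0.02,0,0,0,-1],
    [0.2,0,-0.3,0,0,0,-1],
    [0.2,0,-0.6,0,0,0,-1],
    [0.2,0.3,-0.9,0,0,0,-1],
    [0.2,0.6,-0.9,0,0,0,-1],
    [0.2,1,-0.9,0,0,0,-1],
    [0.2,1,-0.9,0,0,0,-1]
  ]
}}

```text
t: 19.6
tcp_pos: [519.3, -66.0, 231.6]
eef_rot: [[-0.983, 0.186, 0.003], [0.186, 0.982, 0.004], [-0.003, 0.005, -1.0]]
contact_force: [0.0, -0.1, -1.0]
width: 0.2
```

>>> {"op": "step_arm", "data": {
  "increments": [
    [0,0.3,0,0,0,0,-1],
    [0,0.6,0,0,0,0,-1],
    [0,1,0,0,0,0,-1],
    [0,1,0,0,0,0,-1],
    [0,1,0,0,0,0,-1]
  ]
}}

```text
t: 20.1
tcp_pos: [547.3, 83.8, 232.3]
eef_rot: [[-0.983, 0.182, 0.004], [0.182, 0.983, 0.005], [-0.003, 0.005, -1.0]]
contact_force: [0.3, -0.6, -0.6]
width: 0.1
```

```bash
python3 look.py 18 scene top; python3 -c "
from arc import *
mv([],pose(0))
for n in '0','18':
  c=np.load('/tmp/top%s.npz'%n); c={k:c[k] for k in c}
  if n=='0': continue
  D=c['depth'];K=c['intrinsics'];T=c['cam_to_world'];v,u=np.mgrid[0:420,0:560]
  P=np.stack([(u-K[0,2])/K[0,0]*D,-(v-K[1,2])/K[1,1]*D,-D],-1)@T[:3,:3].T+T[:3,3]
  J=(P-o)@RJ
  for x in range(-30,45,10):
    m=(abs(J[...,0]-x)<5)&(J[...,1]>-44)&(J[...,1]<-8)&(J[...,2]>40); print(x,J[m][:,2].mean().round(2),m.sum())
"
```

```text
t 20.2 tcp [547.4  79.5 232.5] jig [-277.1  -23.6  232.5] F [ 0.6 -0.1 -0.8] w 0.1
-30 69.09 134
-20 69.22 133
-10 69.2 133
0 68.95 135
10 69.03 129
20 69.11 135
30 69.44 134
40 69.03 100
```

View pics/scene18.png

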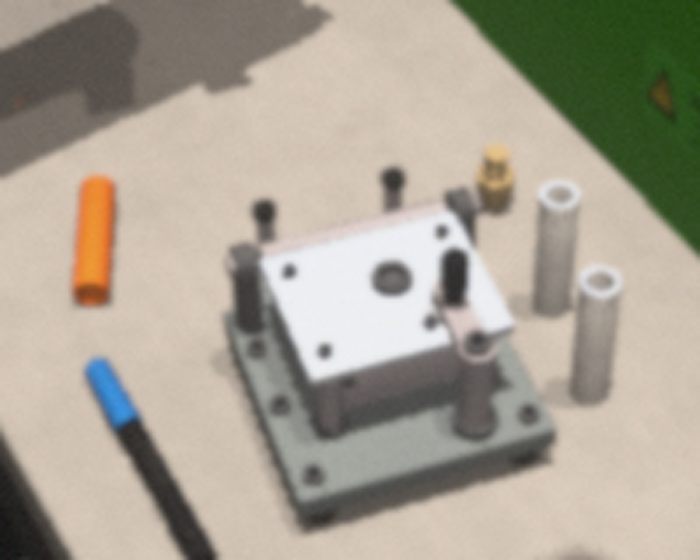

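View pics/top18.png

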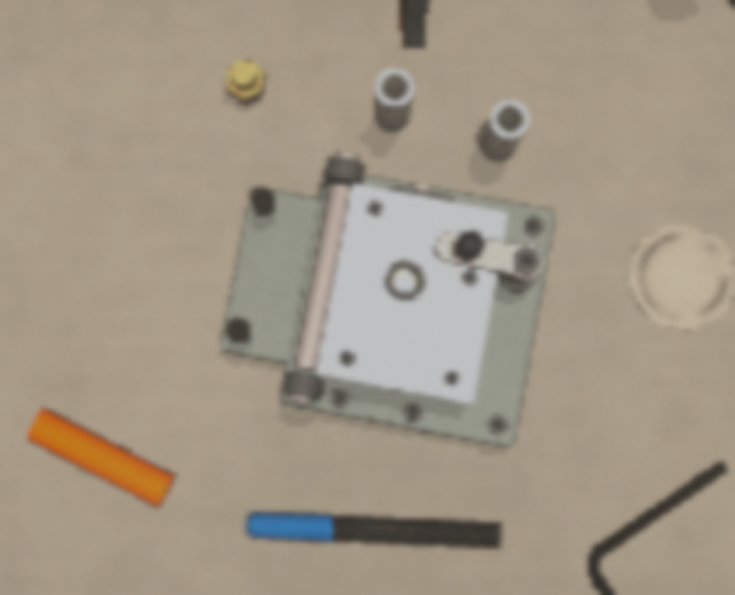

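```bash
python3 -c "
from cell import bot
print(bot.job_done())"
```

```text
the job is handed in; nothing more can be done
None
```

The jig is ready for drilling and the job is handed in at about 20 s of the 67 s allowed; no verdict came back. I did everything with shut fingertips and gripped nothing.

1. **Tube:** I pushed it by its free end until it stopped hard on the end stop, at about 11 N. The finger stopped within 1 mm of where the sizes say it should. The pictures showed the tube touching the stop, and it stayed there after I backed off. Once the leaf was shut the tube was hidden, but the leaf lying flat means the keeper dropped in behind its free end.
2. **Leaf:** I flipped it from below its free edge, always touching only the outer face, and pressed it onto its rests at about 26 N. The last depth picture shows it level across its width: 69.0 to 69.4 mm with no slope. That is about 1.4 mm under the 70.5 mm given, within the 2 mm calibration.
3. **Latch:** I swung it by the knob, first across and then away from the robot, until it met its stop at about 12 N. The finger ended within 0.5 mm of where I expected it. The last pictures show the latch arm squarely over the leaf.

The spare tubes, the fitting and the marker look unmoved in the last pictures. The robot was well clear of everything, and no check failed. The only other disagreement was my fit of the jig's position, which was off by up to about 4 mm at the base corners in the scene camera; it did not affect the work.

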